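Lock the sprung fastener on the bike shop's battery charger

ROBOT

A 7-joint arm with a two-finger parallel gripper is mounted at the origin on the work surface. World frame = base frame: x ahead of the robot, y to its left, z up, the work surface at z = 0. Lengths are in mm, angles in rad, forces in N, time in s.
With the tool pointing down it reaches from about 350 to 900 mm from the base axis. Payload 7.2 kg.
Tool frame: the origin (TCP) lies at the very end of the fingers, on their centre line; the grasp point (between the pads) lies manip.tcp_to_grasp behind it (manip.tcp_to_grasp is the distance from the TCP to the grasp point, in mm); z points along the fingers, y is the direction in which the jaws open and shut (so a half turn about z gives the same grasp; the last joint's range is limited). The gripper opens to 85 mm and grips with 20 to 120 N. Pads are 22 mm wide; open, the fingers measure 114 mm over their backs; the gripper's body (76 mm by 85 mm) begins 54 mm behind the grasp point. The pads swing forward as they close: fully open they stand 13 mm farther back than shut.
Start: joints at [-1.235, 0.411, -0.013, 1.596, 0.006, 1.134, -0.082], TCP at [245.582, 574.733, 231.297] pointing down, gripper open.
Joint ranges: [-2.95, 2.95], [-0.29, 1.99], [-1.47, 1.44], [0.14, 2.54], [-1.03, 4.17], [0.13, 1.85], [-2.86, 2.86]. Speed limits (rad/s): [2.39, 2.39, 3.01, 3.01, 3.14, 3.14, 3.14].

INTERFACE

Orientations are given as a unit quaternion [x, y, z, w].
In Python, from bench import sense, eyes, ticket, manip gives the robot as it stands.
- The arm moves only by the tool arm_command, never from a script. Its argument "motion" is a list of rows, each a list of 6 numbers: the shift along the tool's x, y, z in m, then the turn, a rotation vector about the tool's x, y, z in rad. A call has 1 to 12 rows; each row shifts and turns the commanded pose from where the row before left it, along the tool's axes as they then stand; what a row does not reach is not made up. A row lasts 1/10 s, in which the tool goes at most 50 mm and 8.59 degrees, less where a joint would pass 70% of its speed; a pose out of reach is approached as far as the arm can. A call with a gripper value outside its range is refused whole. "gripper" is the opening, from 0 (shut) to 1 (fully open), set as the call begins (left out, the last holds). The fingers move at their own pace and stop on an object; the grip force is fixed at half the most. Time passes only in rows, so rows that do not move let the fingers close. It gives the time, the measured TCP pose, the force and the opening at its end, in the units of the state.
- sense(): the state, without advancing time (a new reading comes with each control period).
- eyes.grab_frame(name): name is "scene" or "side" or "wrist"; returns a dict with "pixels" (480x640x3 uint8, blue, green, red), "depth" (480x640 float32, mm along the optical axis (not along the pixel's ray), 0 where there is no reading), "fov_y" (degrees; the focal length in pixels is half the picture's height over the tangent of half this angle, whatever the lens; pixels are square), "cx", "cy" (the principal point, pixels), "k1" (the pictures are not rectified: a ray, as slopes to the right and down, at radius r is drawn at 1 + k1 r^2 times it, then the intrinsics apply), "R" (3x3) and "t" (3): a world point X has camera coordinates R X + t. Camera axes: x right, y down, z forward; pixel columns grow to the right and rows downward; lengths in mm; the calibration is good to about 2 mm. A picture is of the moment at which its call begins.
- ticket.hand_in(): hands the job in, once; it reports no verdict.
The state is a dict: "t": time; "joints": joint angles; "dq": joint speeds; "joint_efforts": joint torques, N m; "ee_pos": TCP position; "ee_rot": TCP orientation; "ft_force": force on the tool from outside, world axes, zero at the start; "wrist_torque": the same for the moment, N m; "width": finger opening in mm.
Only numpy, scipy, OpenCV 4.12 (cv2) and the standard library are available. Lean on these libraries where they do the work, as an engineer would, in place of code of your own. Each camera call takes 0.05 s, during which the arm holds its last target.

TASK

Three of the four winged fasteners on the charger's cover are locked; the fourth has sprung up. Push that one fully in, and only then turn it clockwise (seen from above) as far as it goes, without forcing it, so that it locks; then let go: it must stay down and turned.

Things in the scene. Friction and masses are not known exactly. Their poses are not given: they have to be found in the camera images.
- charger: low grey box 220 (x) x 270 (y) x 75 mm, fixed; aluminium cover on top, 75 mm above the counter. Origin: centre of the underside, z up. Four fasteners with black wings on the cover at x = -70 or +70, y = -95 or +95 mm; any corner may hold the sprung one. The locked three do not move; their wings lie along the charger's y, 8 mm lower than the sprung one
- stud_grip (a point): sprung fastener: point on its axis in the wing, 13 mm below its top; x along the wing, z up. Black wing 42 mm long (x), 12 thick (y). Under it a round steel flange, 42 mm across, 4 thick, top 16 mm below this point. At the start this point is 36 mm over the cover, wing along the charger's x; locked 28 mm, wing along y. Round it on the cover a collar 52 mm across, 4 high
- stud_push (a joint): how far the fastener is pushed in, m: 0 sprung up (start), 0.014 hard stop. Spring: 6 N at 0, 12 N at the stop. It turns freely only when in by more than 0.010. Let go after over 75 degrees of turn it rises into a notch at 0.008: locked. Let go when half turned it stays at 0.010, not locked; unturned it springs back to 0
- stud_turn (a joint): turn of the fastener about the vertical, rad, clockwise from above: 0 to 0.08 at the start, 1.5 at the stop (locked). Turns easily while pushed in; a slot blocks it (play up to 0.12) when not pushed in; the notch holds it from turning back

How it is judged (in metres and radians):
On the way:
1. the sprung fastener is pushed in far enough to turn (value of joint stud_push above 0.0095 m), for 0.05 s.
At the end, for the whole second after the job is handed in: the fastener is turned clockwise more than 1.25 rad (its stop is at 1.5), is still, and stays down in its notch by itself: pushed in between 6 and 9.5 mm (8 mm when locked) (value of joint stud_turn above 1.25 rad and value of joint stud_push between 0.006 and 0.0095 m and velocity of joint stud_turn between -0.05 and 0.05 rad/s); the robot touches nothing.
It fails at once if the fastener is forced round without being pushed in (value of joint stud_turn above 0.2 rad and value of joint stud_push below 0.006 m).
It also fails if it takes over 35 s, if anything falls off the work surface, if the arm or the gripper's body presses on something with over 40 N, if the wrist force passes 120 N, or if a joint passes its speed limit or range.

## Working session

There is one attempt and no reset: what is moved stays moved. The work goes in short steps, Python scripts to look and compute and a tool call to move; the robot and the scene stay as the last step left them, time stands still between calls to the robot, and variables do not carry over. Pictures are saved under pics/ and viewed, and the job is handed in when it is done.

Besides the shell and the picture viewer there is one more tool, called after "Request:" by a JSON object that holds its "op" and its "data". arm_command: Moves the arm, as the interface text tells. Its arguments: {"type":"object","properties":{"motion":{"type":"array","items":{"type":"array","items":{"type":"number"}}},"gripper":{"type":"number"}},"required":["motion"]}

```bash
mkdir -p pics; ls
python3 - <<'E'
from bench import sense, eyes, ticket, manip
import cv2
print(manip.tcp_to_grasp); s=sense()
for k in s: print(k,s[k])
for n in ["scene","side","wrist"]:
    f=eyes.grab_frame(n); cv2.imwrite(f"pics/{n}0.png",f["pixels"]); print(n,f["fov_y"],f["cx"],f["cy"],f["k1"],f["R"],f["t"])
E
```

```text
pics
18.700000000000003
t 0.0
joints [-1.23522742  0.41196879 -0.01271162  1.59706898  0.00558908  1.13427708
 -0.08216531]
dq [-1.53299039e-05  4.05658483e-04 -1.25243780e-03 -6.45859258e-04
 -1.37711431e-04  1.28076580e-03  5.83450998e-04]
joint_efforts [ 9.38850576e-05 -6.00635147e+01  6.81664255e-01 -2.99398917e+01
  1.36171203e-02  1.09383374e-02 -1.41459486e-05]
ee_pos [245.39173751 574.26153935 230.39993004]
ee_rot [ 2.00489119e-01  9.79695566e-01 -8.35490761e-04 -1.14989087e-04]
ft_force [0.64436877 0.19066849 0.33859411]
wrist_torque [-0.02044786  0.0404209  -0.0213765 ]
width 85.45876745082653
scene 57.147152720827094 329.32402366709476 233.87344265161627 -0.045818428582764505 [[ 0.58910762  0.80804346 -0.00424045]
 [ 0.53512653 -0.39405767 -0.74723367]
 [-0.60546826  0.43793187 -0.66454787]] [-358.09058552 -212.55899267 1041.88569453]
side 51.15513966781563 314.63004027358147 241.79319343874812 -0.1428175772225295 [[-0.85267413 -0.52237064  0.00870254]
 [-0.39415447  0.63227296 -0.66698812]
 [ 0.34291263 -0.57215367 -0.74501752]] [520.17658342 238.98455641 699.9861031 ]
wrist 62.75499233335261 316.06053308950834 239.31827195042928 0.026456311415381947 [[ 0.39286817  0.91959191 -0.00230731]
 [ 0.88329261 -0.37665999  0.27914406]
 [ 0.25582955 -0.11170485 -0.96024646]] [-624.72365439  -35.69257503  379.24949634]
```

View pics/scene0.png

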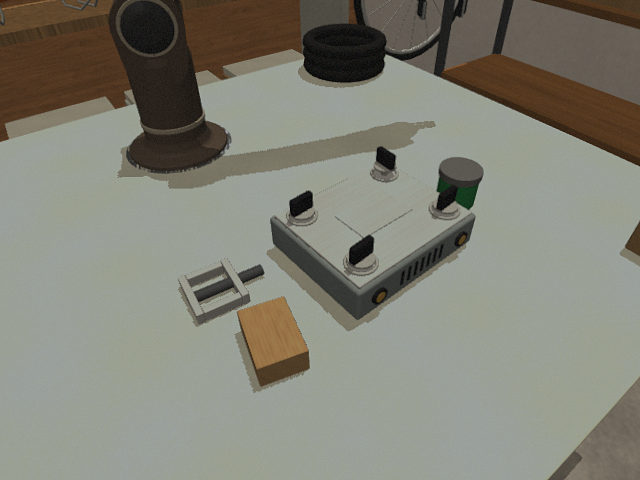

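View pics/side0.png

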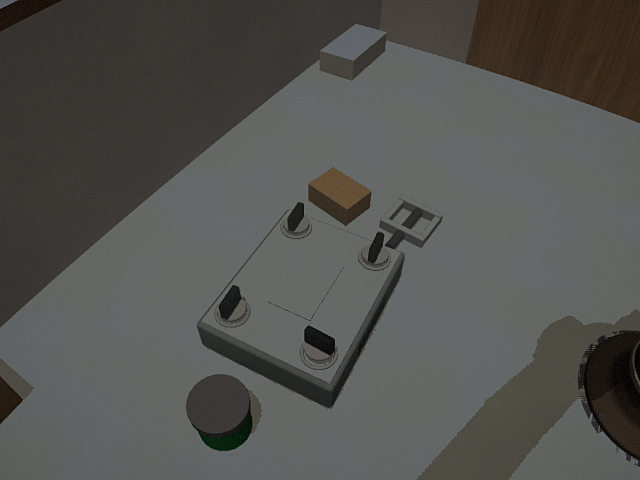

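View pics/wrist0.png

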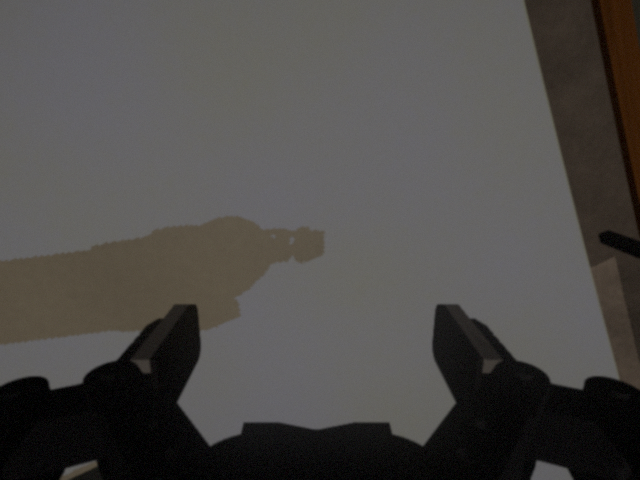

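In the side view the sprung fastener is at about (320,340), with its wing across the other three. In the scene view it is at about (385,160). I'll measure all four from both views.

```bash
cat > h.py <<'E'
import numpy as np,cv2
def K(f):
    fo=240/np.tan(np.radians(f["fov_y"]/2)); return fo
def rays(f,uv):
    fo=K(f); d=(np.asarray(uv,float)-[f["cx"],f["cy"]])/fo; s=d.copy()
    for _ in range(20): s=d/(1+f["k1"]*(s**2).sum(1,keepdims=True))
    return np.c_[s,np.ones(len(s))]
def cloud(f):
    v,u=np.mgrid[0:480,0:640]; uv=np.c_[u.ravel(),v.ravel()]
    P=rays(f,uv)*f["depth"].reshape(-1,1)
    X=(P-f["t"])@np.asarray(f["R"]); X[f["depth"].ravel()==0]=np.nan
    return X.reshape(480,640,3)
E
python3 - <<'E'
from bench import eyes
from h import *
np.set_printoptions(precision=1,suppress=True)
allp=[]
for n,box in [("scene",(270,140,480,290)),("side",(190,190,410,410))]:
    f=eyes.grab_frame(n); X=cloud(f); g=f["pixels"].max(2)
    z=X[...,2]; x0,y0,x1,y1=box
    roi=np.zeros((480,640),bool); roi[y0:y1,x0:x1]=1
    m=roi&(g<60)&(z>85)&(z<135)
    nn,lab,st,c=cv2.connectedComponentsWithStats(m.astype(np.uint8))
    cov=roi&(z>70)&(z<80); print(n,"cover z",np.median(z[cov]))
    (cc,sz,a)=cv2.minAreaRect(X[cov][:,:2].astype(np.float32)); print("cover rect",cc,sz,a)
    for i in range(1,nn):
        if st[i,4]<60: continue
        P=X[lab==i]; top=P[:,2]>np.percentile(P[:,2],98)-4
        r=cv2.minAreaRect(P[:,:2].astype(np.float32)); rt=cv2.minAreaRect(P[top][:,:2].astype(np.float32))
        print(c[i],st[i,4],"zmax",np.percentile(P[:,2],98),"zmin",P[:,2].min(),"rect",r,"top",rt,"med",np.median(P[top],0))
E
```

```text
scene cover z 76.52558771704413
cover rect (539.6451416015625, 201.3854217529297) (214.8883819580078, 393.45953369140625) 3.5540997982025146
[385.3 158. ] 306 zmax 125.2149999467401 zmin 94.89801203804099 rect ((466.8603210449219, 226.1681365966797), (10.97163200378418, 42.449222564697266), 87.60106658935547) top ((466.6260070800781, 227.13209533691406), (9.391460418701172, 41.9388542175293), 89.29110717773438) med [467.7 226.  124. ]
[446.5 197.4] 317 zmax 117.22415125563909 zmin 86.58363604655655 rect ((605.5098266601562, 236.60342407226562), (11.629701614379883, 41.94384765625), 6.917199611663818) top ((605.4381103515625, 236.59434509277344), (11.407221794128418, 41.97320556640625), 7.105161666870117) med [606.2 235.9 115.8]
[300.6 203.4] 396 zmax 118.49249292899206 zmin 86.97518661239687 rect ((480.46697998046875, 38.293941497802734), (11.836852073669434, 40.70461654663086), 3.2439022064208984) top ((480.1844787597656, 38.22095489501953), (10.61677074432373, 38.76399230957031), 6.062588691711426) med [480.3  37.1 117. ]
[360.7 249.8] 460 zmax 118.24945649761514 zmin 86.4862126804
[... 879 characters left out ...]
80859375), (11.650145530700684, 39.82294464111328), 6.3631157875061035) med [477.   40.8 115.5]
[229.5 302.3] 450 zmax 116.97497053071577 zmin 85.94926381018524 rect ((603.6843872070312, 239.31459045410156), (26.759370803833008, 39.9860954284668), 34.5912971496582) top ((603.2066650390625, 238.47540283203125), (11.635335922241211, 41.069149017333984), 8.197637557983398) med [603.1 239.1 115.2]
[319.1 339.9] 551 zmax 125.16274730439375 zmin 91.61876471161116 rect ((464.0323791503906, 229.43695068359375), (42.01674270629883, 13.927362442016602), 3.5360841751098633) top ((464.4992980957031, 229.24171447753906), (41.02434539794922, 12.602484703063965), 0.8817818760871887) med [464.2 229.6 123.2]
```

The two views agree. The three locked fasteners predict the sprung one at (465.3, 228.3), and I measured (465.4, 228.2). Its top is at 124 mm and its wing angle is about +1°. The charger's yaw is about 4°. Next I'll work out the move.

```bash
cat > d.py <<'E'
from bench import sense
import sys,numpy as np
from scipy.spatial.transform import Rotation as R
np.set_printoptions(precision=4,suppress=True)
def go(tx,ty,tz,yaw_y):
    s=sense(); Rm=R.from_quat(s["ee_rot"]); M=Rm.as_matrix()
    d=(np.array([tx,ty,tz])-s["ee_pos"])/1000
    a=np.radians(yaw_y); y=np.array([np.cos(a),np.sin(a),0]); z=np.array([0,0,-1.]); x=np.cross(y,z)
    T=R.from_matrix(np.c_[x,y,z])
    print("t",s["t"],"pos",s["ee_pos"],"F",s["ft_force"],"w",s["width"],"yaw_y",np.degrees(np.arctan2(M[1,1],M[0,1])),"q7",s["joints"][6])
    print("tool shift m",M.T@d,"rotvec",(Rm.inv()*T).as_rotvec())
go(*map(float,sys.argv[1:]))
E
python3 d.py 465.4 228.2 180 91
```

```text
t 0.25 pos [245.5078 574.5153 230.8809] F [ 0.2903 -0.3226 -0.3126] w 85.50262280040089 yaw_y 66.86527751379472 q7 -0.08217570870112471
tool shift m [-0.3383 -0.232   0.0511] rotvec [-0.0008 -0.0001 -0.4212]
```

Request:
{"op": "arm_command", "data": {"motion": [[-0.028,-0.019,0,0,0,0],[-0.028,-0.019,0,0,0,0],[-0.028,-0.019,0,0,0,0],[-0.028,-0.019,0,0,0,0],[-0.028,-0.019,0,0,0,0],[-0.028,-0.019,0,0,0,0],[-0.028,-0.019,0,0,0,0],[-0.028,-0.019,0,0,0,0],[-0.028,-0.019,0,0,0,0],[-0.028,-0.019,0,0,0,0],[-0.028,-0.019,0,0,0,0],[-0.028,-0.019,0,0,0,0]], "gripper": 1}}

```text
t: 1.45
ee_pos: [465.6, 231.8, 231.4]
ee_rot: [0.201, 0.98, 0.0, 0.0]
ft_force: [-0.7, 1.3, 0.3]
width: 85.6
```

Request:
{"op": "arm_command", "data": {"motion": [[0,0,0,0,0,-0.105],[0,0,0,0,0,-0.105],[0,0,0,0,0,-0.105],[0,0,0,0,0,-0.105],[0,0,0,0,0,0],[0,0,0,0,0,0]]}}

```text
t: 2.05
ee_pos: [464.9, 233.0, 231.3]
ee_rot: [-0.007, 1.0, 0.0, -0.0]
ft_force: [0.6, 0.7, 0.2]
width: 85.0
```

```bash
python3 d.py 465.4 228.2 180 91; python3 -c "
from bench import eyes
import cv2
cv2.imwrite('pics/w1.png',eyes.grab_frame('wrist')['pixels'])"
```

```text
t 2.05 pos [464.9346 232.9721 231.263 ] F [0.5899 0.654  0.1824] w 85.03021370990777 yaw_y 90.74748516344357 q7 1.0540362040516507
tool shift m [-0.0004 -0.0048  0.0513] rotvec [ 0.     -0.0001 -0.0044]
```

View pics/w1.png

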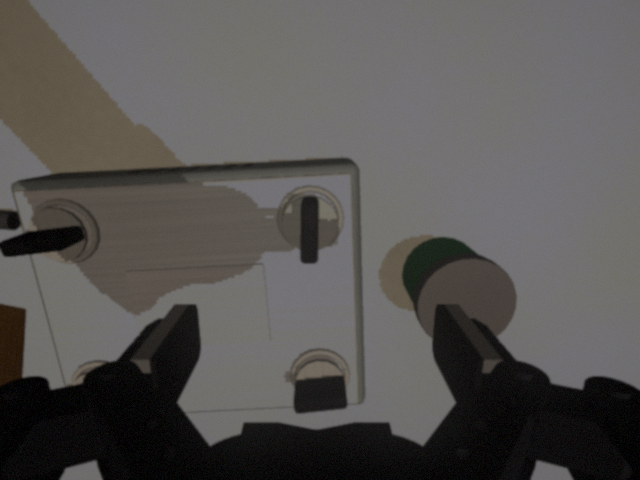

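Run:
```python
from bench import eyes
from h import *
f=eyes.grab_frame("wrist")
for p in [(465.4,228.2,124),(604.4,237.8,116),(478.8,39.4,116),(465.4,228.2,231)]:
    c=np.array(f["R"])@np.array(p)+f["t"]; s=c[:2]/c[2]; r=s@s
    print(p,s*(1+f["k1"]*r)*K(f)+[f["cx"],f["cy"]])
X=cloud(f);z=X[...,2];g=f["pixels"].max(2)
m=(g<60)&(z>85)&(z<135)
n,l,st,c=cv2.connectedComponentsWithStats(m.astype(np.uint8))
for i in range(1,n):
    if st[i,4]<200: continue
    P=X[l==i]; t=P[:,2]>np.percentile(P[:,2],98)-4
    print(c[i],st[i,4],np.percentile(P[:,2],98),cv2.minAreaRect(P[t][:,:2].astype(np.float32)))
```

```text
(465.4, 228.2, 124) [307.45817252 238.1808905 ]
(604.4, 237.8, 116) [318.75173456 408.14383147]
(478.8, 39.4, 116) [ 28.93996208 250.26666955]
(465.4, 228.2, 231) [301.54057234 312.35046542]
[308.8161435  229.22421525] 1115 124.75442421238796 ((462.45538330078125, 229.4724884033203), (40.35594177246094, 11.314491271972656), 0.145023375749588)
[ 43.64985836 240.49008499] 1765 116.84950509218572 ((475.9768981933594, 40.12940979003906), (11.875164985656738, 42.04743957519531), 8.296974182128906)
[319.51869723 394.0681544 ] 1658 116.47221142982966 ((601.6378784179688, 238.71607971191406), (12.119466781616211, 40.578311920166016), 9.678863525390625)
```

Request:
{"op": "arm_command", "data": {"motion": [[0,-0.0044,0,0,0,0],[0,0,0.02,0,0,0],[0,0,0.02,0,0,0],[0,0,0.02,0,0,0],[0,0,0.02,0,0,0],[0,0,0.02,0,0,0],[0,0,0.015,0,0,0],[0,0,0.01,0,0,0],[0,0,0.006,0,0,0],[0,0,0,0,0,0],[0,0,0,0,0,0]]}}

```text
t: 3.25
ee_pos: [465.4, 228.8, 100.8]
ee_rot: [-0.008, 1.0, 0.0, 0.0]
ft_force: [0.0, 0.1, -0.4]
width: 85.3
```

```bash
python3 d.py 464.9 228.4 100 91
```

```text
t 3.25 pos [465.384  228.7713 100.7808] F [ 0.0461  0.1146 -0.3585] w 85.27208535267864 yaw_y 90.91747058520097 q7 1.085038180655795
tool shift m [ 0.0005 -0.0004  0.0008] rotvec [ 0.0003  0.0006 -0.0014]
```

Aligned. Now I'll close the gripper.

Request:
{"op": "arm_command", "data": {"motion": [[0,0,0,0,0,0],[0,0,0,0,0,0],[0,0,0,0,0,0],[0,0,0,0,0,0],[0,0,0,0,0,0],[0,0,0,0,0,0],[0,0,0,0,0,0],[0,0,0,0,0,0]], "gripper": 0}}

```text
t: 4.05
ee_pos: [465.2, 228.4, 100.6]
ee_rot: [-0.008, 1.0, -0.0, 0.0]
ft_force: [-0.9, -2.3, 5.1]
width: 10.4
```

```bash
python3 d.py 464.9 228.4 87 91; python3 -c "
from bench import eyes
import cv2
cv2.imwrite('pics/w2.png',eyes.grab_frame('wrist')['pixels'])
cv2.imwrite('pics/s2.png',cv2.resize(eyes.grab_frame('side')['pixels'][240:440,200:450],None,fx=3,fy=3))"
```

```text
t 4.05 pos [465.2108 228.3556 100.5786] F [-0.9421 -2.3387  5.1132] w 10.377771210932687 yaw_y 90.90978824894755 q7 1.0852143132791605
tool shift m [0.0003 0.0001 0.0136] rotvec [-0.0001  0.0002 -0.0016]
```

View pics/w2.png

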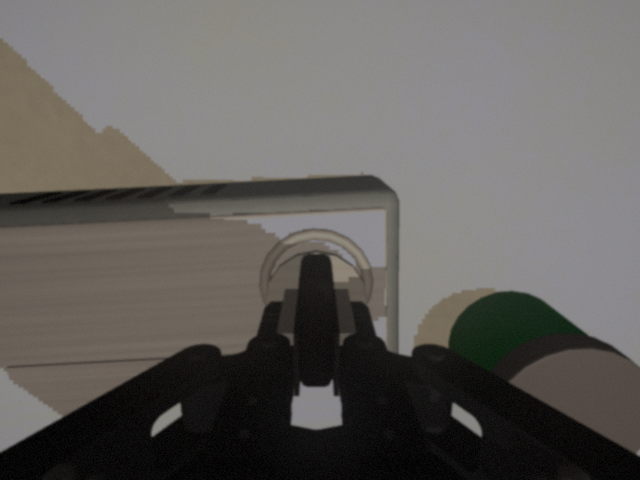

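View pics/s2.png

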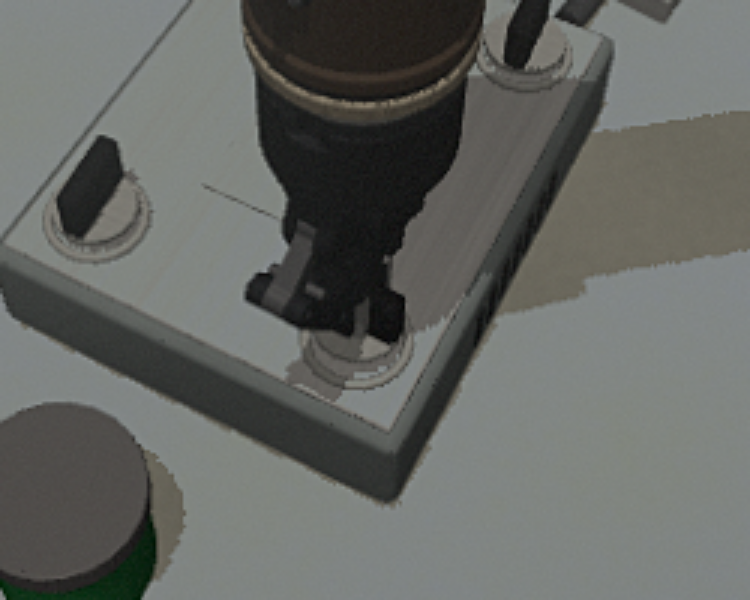

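The wing is gripped: it shows between the pads at about (316,320) in the wrist picture. Now I'll push down in small steps.

Request:
{"op": "arm_command", "data": {"motion": [[0,0,0.003,0,0,0],[0,0,0.003,0,0,0],[0,0,0.003,0,0,0],[0,0,0,0,0,0],[0,0,0,0,0,0]]}}

```text
t: 4.65
ee_pos: [465.2, 228.4, 91.8]
ee_rot: [-0.008, 1.0, -0.0, 0.0]
ft_force: [-1.4, -3.0, 8.1]
width: 10.8
```

Request:
{"op": "arm_command", "data": {"motion": [[0,0,0.002,0,0,0],[0,0,0.001,0,0,0],[0,0,0,0,0,0],[0,0,0,0,0,0]]}}

```text
t: 5.05
ee_pos: [465.2, 228.4, 88.9]
ee_rot: [-0.008, 1.0, -0.0, 0.0]
ft_force: [-2.5, -2.9, 9.6]
width: 10.8
```

Request:
{"op": "arm_command", "data": {"motion": [[0,0,0.001,0,0,0],[0,0,0,0,0,0],[0,0,0,0,0,0]]}}

```text
t: 5.35
ee_pos: [465.2, 228.4, 88.0]
ee_rot: [-0.008, 1.0, 0.0, 0.0]
ft_force: [-2.6, -3.7, 9.6]
width: 10.7
```

Request:
{"op": "arm_command", "data": {"motion": [[0,0,0.001,0,0,0],[0,0,0,0,0,0],[0,0,0,0,0,0]]}}

```text
t: 5.65
ee_pos: [465.2, 228.4, 87.0]
ee_rot: [-0.008, 1.0, 0.0, 0.0]
ft_force: [-2.4, -3.7, 10.5]
width: 10.5
```

Request:
{"op": "arm_command", "data": {"motion": [[0,0,0.001,0,0,0],[0,0,0,0,0,0],[0,0,0,0,0,0]]}}

```text
t: 5.95
ee_pos: [465.3, 228.4, 86.5]
ee_rot: [-0.008, 1.0, 0.0, 0.0]
ft_force: [-4.2, -4.8, 15.6]
width: 10.8
```

Run:
```python
from bench import eyes
from h import *
f=eyes.grab_frame("wrist")
cv2.imwrite('pics/w3.png',f["pixels"])
X=cloud(f);print(X[290:345:6,316])
```

```text
[[445.48435955 229.06759329 110.36247341]
 [447.77617338 229.10336137 109.97645586]
 [450.55821281 229.14591681 108.62049422]
 [452.44886913 229.17632242 109.22442942]
 [454.2438119  229.20539702 110.01145513]
 [456.64945134 229.24295675 109.62083797]
 [458.58076824 229.27394395 110.16271799]
 [460.74275447 229.30817042 110.29485885]
 [464.61490422 229.36653935 107.52104563]
 [465.41952429 229.38169092 110.04840196]]
```

View pics/w3.png

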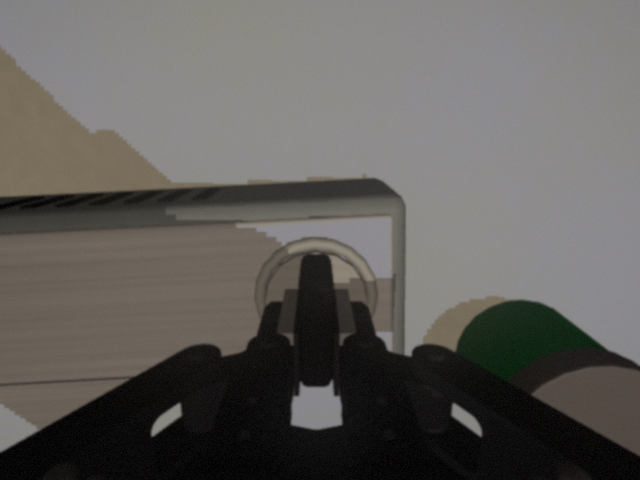

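At the stop: force jumped to 15.6 N and the wing top is at about 110 mm, which is 124 − 14. Now I'll turn it clockwise (+z of the tool).

Request:
{"op": "arm_command", "data": {"motion": [[0,0,0,0,0,0.05],[0,0,0,0,0,0.08],[0,0,0,0,0,0.08],[0,0,0,0,0,0.08],[0,0,0,0,0,0]]}}

```text
t: 6.5
ee_pos: [465.2, 228.0, 86.5]
ee_rot: [0.138, 0.99, -0.0, 0.0]
ft_force: [-4.6, -4.3, 16.2]
width: 10.8
```

```bash
python3 d.py 465.2 228.4 86.5 5; python3 -c "
from bench import sense;print(sense()['wrist_torque'])"
```

```text
t 6.5 pos [465.2043 227.9981  86.4642] F [-4.6148 -4.2901 16.2406] w 10.82691598447286 yaw_y 74.12164978669527 q7 0.8369656832890672
tool shift m [ 0.0001  0.0004 -0.    ] rotvec [-0.0001  0.0004  1.2064]
[-1.20007033  0.94584823  0.04137684]
```

Request:
{"op": "arm_command", "data": {"motion": [[0,0,0,0,0,0.1],[0,0,0,0,0,0.1],[0,0,0,0,0,0.1],[0,0,0,0,0,0.1],[0,0,0,0,0,0.1],[0,0,0,0,0,0.1],[0,0,0,0,0,0.1],[0,0,0,0,0,0.1],[0,0,0,0,0,0.1],[0,0,0,0,0,0.1],[0,0,0,0,0,0],[0,0,0,0,0,0]]}}

```text
t: 7.7
ee_pos: [464.4, 227.0, 86.4]
ee_rot: [0.595, 0.804, -0.001, -0.0]
ft_force: [-7.1, -8.8, 23.1]
width: 10.7
```

```bash
python3 d.py 465.2 228.4 86.5 8; python3 -c "
from bench import sense;print(sense()['wrist_torque'])"
```

```text
t 7.7 pos [464.3573 227.0312  86.4185] F [-7.1307 -8.7728 23.1425] w 10.69585040090293 yaw_y 16.95060877297657 q7 -0.007740384615088352
tool shift m [ 0.0011  0.0012 -0.0001] rotvec [-0.0022  0.0007  0.1562]
[-1.87917823  1.70386535  0.02857099]
```

Request:
{"op": "arm_command", "data": {"motion": [[0,0,-0.0004,0,0,0.05],[0,0,0,0,0,0.05],[0,0,0,0,0,0.02],[0,0,0,0,0,0],[0,0,0,0,0,0]]}}

```text
t: 8.2
ee_pos: [464.2, 227.0, 86.5]
ee_rot: [0.642, 0.766, -0.001, -0.0]
ft_force: [-7.0, -7.4, 19.1]
width: 10.8
```

```bash
python3 d.py 465.2 228.4 86.5 8; python3 -c "
from bench import sense;print(sense()['wrist_torque'])"
```

```text
t 8.2 pos [464.1933 226.9878  86.484 ] F [-6.9995 -7.4415 19.0738] w 10.823860859789354 yaw_y 10.081186693032926 q7 -0.10817044724366749
tool shift m [ 0.0012  0.0012 -0.    ] rotvec [-0.0025  0.0009  0.0363]
[-1.70501778  1.54627304 -0.02721372]
```

Request:
{"op": "arm_command", "data": {"motion": [[0,0,0,0,0,0.02],[0,0,0,0,0,0.02],[0,0,0,0,0,0],[0,0,0,0,0,0]]}}

```text
t: 8.6
ee_pos: [464.1, 226.9, 86.5]
ee_rot: [0.657, 0.754, -0.001, -0.0]
ft_force: [-6.9, -7.8, 19.1]
width: 11.0
```

```bash
python3 d.py 465.2 228.4 86.5 8
python3 - <<'E'
from bench import sense,eyes
from h import *
print(sense()['wrist_torque'])
f=eyes.grab_frame("wrist")
cv2.imwrite('pics/w4.png',f["pixels"])
E
```

```text
t 8.6 pos [464.1293 226.9492  86.4665] F [-6.9155 -7.7634 19.0869] w 11.00913415576358 yaw_y 7.798429107521694 q7 -0.14135589159032955
tool shift m [ 0.0013  0.0013 -0.    ] rotvec [-0.0026  0.001  -0.0035]
[-1.65377018  1.59157369  0.08246274]
```

View pics/w4.png

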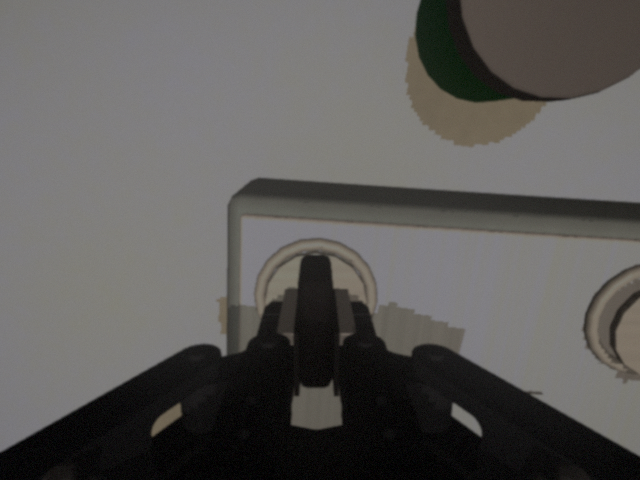

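Request:
{"op": "arm_command", "data": {"motion": [[0,0,0,0,0,0.02],[0,0,0,0,0,0.01],[0,0,0,0,0,0],[0,0,0,0,0,0]]}}

```text
t: 9.05
ee_pos: [464.1, 226.9, 86.5]
ee_rot: [0.668, 0.744, -0.001, -0.0]
ft_force: [-7.2, -8.2, 19.0]
width: 10.5
```

```bash
python3 d.py 464.1 226.9 86.5 8; python3 -c "
from bench import sense;print(sense()['wrist_torque'])"
```

```text
t 9.05 pos [464.1005 226.946   86.4714] F [-7.2072 -8.2334 18.9978] w 10.52387636061136 yaw_y 6.156002417238621 q7 -0.16565994521989244
tool shift m [-0. -0. -0.] rotvec [-0.0026  0.0013 -0.0322]
[-1.78717551  1.54958599  0.54845167]
```

The torque rose to 0.55 N m, so it is at the stop. I'll relax the twist, ease up into the notch while still gripping, then open.

Request:
{"op": "arm_command", "data": {"motion": [[0,0,0,0,0,-0.015],[0,0,-0.002,0,0,0],[0,0,-0.002,0,0,0],[0,0,-0.0015,0,0,0],[0,0,0,0,0,0],[0,0,0,0,0,0]]}}

```text
t: 9.65
ee_pos: [464.1, 226.9, 91.2]
ee_rot: [0.663, 0.749, -0.002, -0.0]
ft_force: [-5.8, -6.8, 8.5]
width: 10.7
```

Request:
{"op": "arm_command", "data": {"motion": [[0,0,0,0,0,0],[0,0,0,0,0,0],[0,0,0,0,0,0],[0,0,0,0,0,0],[0,0,0,0,0,0],[0,0,0,0,0,0],[0,0,0,0,0,0],[0,0,0,0,0,0]], "gripper": 1}}

```text
t: 10.45
ee_pos: [465.1, 228.7, 91.2]
ee_rot: [0.663, 0.749, 0.0, 0.0]
ft_force: [-0.7, 0.4, 0.8]
width: 85.4
```

Request:
{"op": "arm_command", "data": {"motion": [[0,0,-0.01,0,0,0],[0,0,-0.015,0,0,0],[0,0,-0.02,0,0,0],[0,0,-0.02,0,0,0],[0,0,-0.02,0,0,0],[0,0,-0.02,0,0,0],[0,0,-0.02,0,0,0],[0,0,-0.015,0,0,0],[0,0,-0.005,0,0,0],[0,0,0,0,0,0],[0,0,0,0,0,0]]}}

```text
t: 11.55
ee_pos: [464.7, 228.5, 235.7]
ee_rot: [0.663, 0.749, -0.0, -0.0]
ft_force: [0.5, 0.5, -1.0]
width: 85.2
```

Run:
```python
from bench import eyes,sense
from h import *
print(sense()["ft_force"],sense()["t"])
for n in ["wrist","side","scene"]:
    f=eyes.grab_frame(n); cv2.imwrite(f"pics/{n}5.png",f["pixels"])
    X=cloud(f);z=X[...,2];g=f["pixels"].max(2)
    m=(g<60)&(z>85)&(z<135)&(abs(X[...,0]-540)<150)&(abs(X[...,1]-140)<150)
    k,l,st,c=cv2.connectedComponentsWithStats(m.astype(np.uint8))
    for i in range(1,k):
        if st[i,4]<100: continue
        P=X[l==i]; t=P[:,2]>np.percentile(P[:,2],98)-4
        print(n,c[i],st[i,4],np.percentile(P[:,2],98),cv2.minAreaRect(P[t][:,:2].astype(np.float32)))
```

```text
[ 0.50255381  0.4695792  -0.98082466] 11.55
wrist [314.65784114 227.08961303] 982 117.05044354872403 ((463.23712158203125, 229.8720245361328), (11.270541191101074, 40.11215591430664), 7.317959308624268)
wrist [507.61628526 236.48749335] 1879 116.73199930104006 ((602.0217895507812, 239.16378784179688), (11.379436492919922, 40.56643295288086), 8.054926872253418)
wrist [303.51083591 417.31578947] 323 106.94914848559878 ((474.4288024902344, 59.725074768066406), (4.177666664123535, 12.003562927246094), 83.72476959228516)
side [229.47816092 302.11724138] 435 116.98035064027549 ((603.2421264648438, 238.56134033203125), (12.478992462158203, 41.1639404296875), 6.848404407501221)
side [318.89130435 342.90338164] 414 117.18221343476618 ((464.08013916015625, 229.36672973632812), (11.57068920135498, 42.795108795166016), 8.274557113647461)
scene [384.61678832 161.74817518] 274 117.69416144256519 ((467.4444580078125, 227.37548828125), (11.334660530090332, 38.70557403564453), 5.227689743041992)
scene [446.50628931 197.33647799] 318 117.05762394912978 ((605.2546997070312, 236.8153839111328), (11.393004417419434, 40.32575607299805), 6.9827141761779785)
scene [300.85330073 203.44987775] 409 118.17991000213433 ((479.9837951660156, 37.96136474609375), (10.524843215942383, 38.71670150756836), 5.508575439453125)
scene [360.70217391 249.79130435] 460 118.14489474369051 ((618.8828735351562, 48.571372985839844), (11.299576759338379, 39.906063079833984), 7.797293663024902)
```

View pics/wrist5.png

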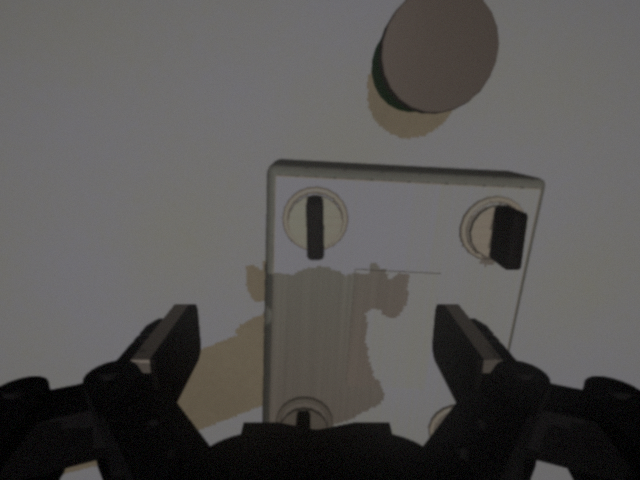

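View pics/side5.png

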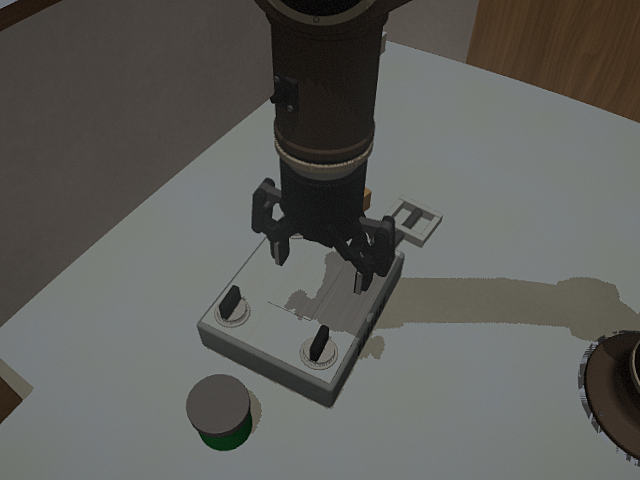

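The fastener at side (319,343) and wrist (315,227) now lies parallel to its neighbours, at about 7–8°. Its top is at 117 mm, the same height as the locked ones. The gripper is open and well clear, so I'm handing in.

```bash
python3 -c "
from bench import ticket
print(ticket.hand_in())"
```

```text
the job is handed in; nothing more can be done
None
```

The sprung fastener looks locked: I pushed it fully in, turned it clockwise to its stop, let go, and it stayed down and turned. I handed the job in at about 11.7 s; no verdict comes back, so this rests on my own checks.

- **Locating:** I found it from the scene and side cameras at about (465, 228) mm. The three locked fasteners predicted the same spot.
- **Pushing in:** I gripped it by the wing and pushed down. The force rose to about 16 N at the hard stop, and the wing top went from 124 to about 110 mm, the full 14 mm.
- **Turning:** The gripper turned about 85° from where the wing started, until the wrist torque rose to 0.55 N m at the stop. I then backed the twist off slightly and eased up into the notch before opening.
- **Final check:** All three cameras put the wing top at 117–118 mm, about 7–8 mm below where it started and level with the locked fasteners. Its direction is 5–8°, against 6–8° for the locked ones. The scene view gave the lowest angle (5.2°), which is within measuring noise.
- **Gripper:** It is open and clear above the charger, with force readings near zero.

While turning, the pull at the wrist grew to about 11 N sideways and 23 N along the push, so my grip was a millimetre or so off the fastener's axis. That stayed well under the limits and dropped to about zero on release.

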